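Coating check on the lid of a sprayed steel tin

TASK

The green steel tin needs a coating check on its lid: first lower the open lid gently until it is fully shut, then take the orange coating gauge out of its black stand and hold it upright with its brass nose on the yellow spot on the lid, pressing lightly so that the sprung nose is pushed about halfway in. Finish while still holding the gauge there, pressed and steady: do not put it down or let go. Leave the other things on the bench where they are.

Things in the scene. Friction and masses are not known exactly. Their poses are not given: they have to be found in the camera images.
- case: green steel tin, fixed to the bench, 160 mm (its x) by 220 mm (its y), walls 75 mm high; origin at the centre of its underside on the bench, z up. Its lid is hinged along its far (+x) rim. The tin may stand left or right of the gauge's stand.
- lid (a joint): angle of the lid: 0 = shut (a firm stop), grows as it opens, starts between 0.7 and 1.25 rad. The hinge is stiff enough that the lid stays where it is left; it takes 1 to 5 N at the free edge to move it.
- lid_hinge (a point): middle of the hinge line, in the lid's frame; 75 mm above the tin's underside, 80 mm to +x of its centre. The lid is a plain plate 165 mm long (from the hinge towards its own -x), 226 mm wide (y), 12 mm thick: inner face at z = 0 of this frame, outer face at z = +12 mm. It opens upwards by turning about +y.
- spot (a point): centre of the yellow spot (26 mm across, black rim 32 mm) on the outer face of the lid, 95 mm from the hinge line and 30 mm to the lid's +y side; moves with the lid; axes of the lid; with the lid shut it faces up, 87.5 mm above the bench.
- stand: black block 70 x 70 x 60 mm, fixed to the bench, with an upright 22 mm hole in which the gauge stands; origin at the centre of its underside.
- gauge: orange coating gauge, 0.17 kg, upright in the stand. Origin at the nose tip when the nose is out, z from nose to grip. From the tip: brass nose 10 mm diameter; dark sleeve 18 mm diameter from 14 to 55 mm; orange square grip 26 x 26 mm (sides along its x, y) from 55 to 150 mm. Its shoulder at 55 mm rests on the stand top, the tip 5 mm above the bench.
- nose (a joint): how far the sprung nose is pushed into the gauge: 0 = fully out, 0.010 m = fully in (hard stop). The spring gives 1 N at the start, 3 N at half way (5 mm), 5 N fully in.
- nose_tip (a point): centre of the flat end of the nose, 10 mm across; moves with the nose; axes of the gauge.
- bar_clamp: bystander: aluminium bar clamp lying flat, 420 mm long, red handle; origin at the centre of its underside
- funnel: bystander: black plastic funnel standing mouth down, 120 mm wide, 115 mm high; origin at the centre of its underside
- plane_body: bystander: beech block plane body, 170 x 56 x 56 mm; origin at the centre of its underside
- bowl: bystander: small blue ceramic bowl, 110 mm wide, 45 mm high; origin at the centre of its underside
- screw_jar: bystander: amber glass jar with a red lid, 64 mm wide, 85 mm high; origin at the centre of its underside
- spanner: bystander: steel spanner lying flat; origin at the centre of its underside
Mind the look-alikes: they are no part of the job. Several things have the shape of the gauge; the one meant has the colours described above. What is shaped like the stand but purple is not meant.

How it is judged:
By the outcome, as a careful person would: the job done as asked, in the order asked, and still so for the second after the job is handed in, while the arm keeps its last pose, push and grip.
It also fails if it takes over 59 s, if anything falls off the work surface, if the arm or the gripper's body presses on something with over 40 N, if the wrist force passes 120 N, or if a joint passes its speed limit or range.

ROBOT

A 6-joint arm with a two-finger parallel gripper is mounted at the origin on the work surface. World frame = base frame: x ahead of the robot, y to its left, z up, the work surface at z = 0. Lengths are in mm, angles in rad, forces in N, time in s.
With the tool pointing down it reaches from about 350 to 975 mm from the base axis. Payload 7.1 kg.
Tool frame: the origin (TCP) lies at the very end of the fingers, on their centre line; the grasp point (between the pads) lies 19 mm behind it; z points along the fingers, y is the line along which they close (so a half turn about z gives the same grasp; the last joint's range is limited). The gripper opens to 88 mm and grips with 3 to 60 N. Pads are 20 mm wide; open, the fingers measure 115 mm over their backs; the gripper's body (75 mm by 178 mm) begins 61 mm behind the grasp point.
Start: joints at [1.282, 0.423, 1.63, -0, 1.089, -0.019], TCP at [166.555, 602.382, 222.675] pointing down, gripper open.
Joint ranges: [-3, 3], [-0.9, 2.11], [0.09, 2.58], [-1.31, 4.45], [0.11, 2.69], [-2.54, 2.54]. Speed limits (rad/s): [2.39, 2.39, 3.01, 3.14, 3.14, 3.14].

INTERFACE

Orientations are given as a rotation vector (axis times angle).
In Python, from workcell import ctrl, optics gives the robot as it stands.
- The arm moves only by the shell command python3 -m jog 'ROWS'. ROWS is JSON, a list of rows, each a list of 7 numbers: the shift along the tool's x, y, z in units of 40 mm (1.0 is 40 mm), then the turn, a rotation vector about the tool's x, y, z in units of 6 degrees (1.0 is 6 degrees), then the opening, from 0 (shut) to 1 (fully open). A call has 1 to 20 rows; each row shifts and turns the commanded pose from where the row before left it, along the tool's axes as they then stand; what a row does not reach is not made up. A row lasts 1/10 s, in which the tool goes at most 50 mm and 8.59 degrees, less where a joint would pass 70% of its speed; a pose out of reach is approached as far as the arm can. A call is refused whole if a number of a shift passes 1 or a number of a turn 1, either way. A call with a gripper value outside its range is refused whole. The fingers move at their own pace and stop on an object; the grip force is fixed at half the most. Time passes only in rows, so rows that do not move let the fingers close. It gives the time, the measured TCP pose, the force, the opening and the grip force at its end, in the units of the state.
- ctrl.get_obs(): the state, without advancing time (a new reading comes with each control period).
- optics.get_image(name): name is "scene" or "top" or "wrist"; returns the picture (384x512x3 uint8, red, green, blue); there is no depth.
- optics.camera_model(name): a dict with "fov_y" (degrees; the focal length in pixels is half the picture's height over the tangent of half this angle, whatever the lens; pixels are square), "cx", "cy" (the principal point, pixels), "view" (4x4, takes a point from world to camera coordinates); the wrist camera has in their place "hand_eye" (4x4, takes a point from camera to tool coordinates, whose origin is the TCP and whose axes are the flange's). Camera axes: x right, y up, looking along -z (the intrinsics and any distortion apply to the point x, -y, -z); pixel columns grow to the right and rows downward; lengths in mm; the calibration is good to about 2 mm. The wrist camera is an equidistant fisheye: a pixel r from the principal point sees the ray r / f radians off the axis. A picture is of the moment at which its call begins: read the wrist's pose just before it. camera_model takes no time and is no camera call.
- ctrl.close_job(): hands the job in; it is judged then, once.
Trained networks look in the newest picture that a camera, given by its name, has taken for a name from the list of things; names that differ only in an ending like _2 or _b are one class to them, and where a whole thing is asked for, a point or a joint stands for the part that bears it (a point fixed in the world has none). Each returns a list of dicts, best first, with "conf" (0 to 1); they miss things now and then, are a little off and sometimes report something else, mostly with a low value. They report only what shows in the picture. A call takes as long as a camera call. They do not tell look-alikes from the thing itself.
- optics.masks_of(target, camera): "pixels" (384x512 bool, what is visible of it) and "extent" ([centre column, centre row, width, height] in pixels, round what is visible of it).
The state is a dict: "t": time; "qpos": joint angles; "qvel": joint speeds; "joint_torque": joint torques, N m; "ee_pos": TCP position; "orientation": TCP orientation; "ft_force": force on the tool from outside, world axes, zero at the start; "moment": the same for the moment, N m; "width": finger opening in mm; "grasp_force": force on a finger pad.
Only numpy, scipy, OpenCV 4.12 (cv2) and the standard library are available. Lean on these libraries where they do the work, as an engineer would, in place of code of your own. Each camera call takes 0.05 s, during which the arm holds its last target. There are 200 camera calls.

## Working session

There is one attempt and no reset: what is moved stays moved. The work goes in short steps, Python scripts to look and compute and a shell command to move; the robot and the scene stay as the last step left them, time stands still between calls to the robot, and variables do not carry over. Pictures are saved under pics/ and viewed, at most 10 in all, crops included, and the job is handed in when it is done.

```bash
ls; mkdir -p pics
python3 - <<'E'
from workcell import ctrl, optics
import cv2,numpy as np
print(ctrl.get_obs())
ims=[optics.get_image(n) for n in("scene","top")]
for n in("scene","top","wrist"): print(n,optics.camera_model(n))
cv2.imwrite("pics/a.png",ims[0][:,:,::-1]);cv2.imwrite("pics/b.png",ims[1][:,:,::-1])
for t in("case","lid","stand","gauge","spot"):
  for c in("scene","top"):
    print(t,c,[(round(float(d["conf"]),2),np.round(d["extent"],1).tolist()) for d in optics.masks_of(t,c)[:5]])
E
```

```text
pics
{'t': 0.0, 'qpos': array([ 1.28196781e+00,  4.23806739e-01,  1.63069968e+00,  1.94232248e-05,
        1.08859091e+00, -1.89882370e-02]), 'qvel': array([-0.00056381,  0.00031385, -0.00236063,  0.00011467,  0.00134596,
       -0.00081469]), 'joint_torque': array([ 4.86482713e-04, -5.44644105e+01, -2.73650604e+01,  6.44088001e-02,
        2.30033824e-02, -1.38180749e-04]), 'ee_pos': array([166.41454782, 601.85729511, 221.91918469]), 'orientation': array([-4.22559928e-01, -3.11279392e+00,  2.33127448e-03]), 'ft_force': array([-0.15938146,  0.05200214, -0.21692387]), 'moment': array([0.01838657, 0.04605417, 0.00480739]), 'grasp_force': 0.0, 'width': 88.11408868324098}
scene {'fov_y': 51.76332199140186, 'cx': 254.21800562353172, 'cy': 197.34390334142796, 'view': array([[-8.77675574e-01,  4.79252754e-01,  1.54407343e-03,
         4.50047540e+02],
       [-3.37054098e-01, -6.19545241e-01,  7.08913414e-01,
         1.27132185e+02],
       [ 3.40705330e-01,  6.21675552e-01,  7.05293830e-01,
        -1.58967306e+03],
       [ 0.00000000e+00,  0.00000000e+00,  0.00000000e+00,
         1.000
[... 875 characters left out ...]
000000e+00]])}
case scene [(0.93, [225.1, 172.1, 66.1, 88.9]), (0.17, [364.8, 255.9, 47.6, 42.1])]
case top [(0.66, [326.1, 179.6, 88.1, 68.9])]
lid scene [(0.56, [212.7, 165.2, 39.2, 72.8])]
lid top [(0.64, [329.9, 160.8, 78.9, 25.8])]
stand scene [(0.75, [270.1, 230.3, 28.2, 23.7]), (0.72, [239.1, 252.6, 32.4, 33.4])]
stand top [(0.77, [234.9, 193.3, 23.5, 29.2]), (0.58, [227.2, 147.9, 30.7, 30.9])]
gauge scene [(0.8, [269.6, 209.9, 9.3, 23.1]), (0.62, [295.8, 209.3, 11.9, 33.3])]
gauge top [(0.52, [234.3, 188.5, 15.7, 11.4]), (0.46, [234.8, 223.4, 14.3, 13.7])]
spot scene [(0.89, [211.9, 163.8, 39.9, 75.7]), (0.59, [193.7, 224.0, 24.5, 40.8])]
spot top [(0.73, [329.1, 162.6, 80.1, 24.8])]
```

View pics/a.png

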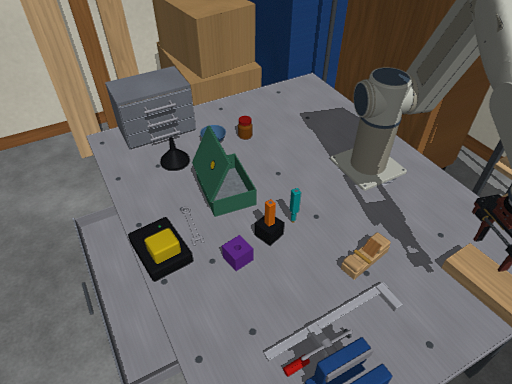

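View pics/b.png

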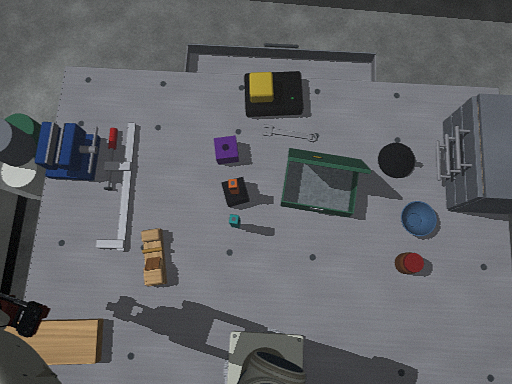

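The scene view shows the tin with its lid open at about (225,185). The orange gauge is in the black stand at (269,213)/(269,230), next to a teal look-alike at (295,205) and the purple block at (238,252). In the top view the tin is at (322,185), the stand at (235,192) and the gauge top at (234,184). Next I fit the box models to colour silhouettes in both views.

```bash
cat > h.py <<'E'
from workcell import ctrl, optics
import cv2,numpy as np
from scipy.optimize import minimize
from scipy.spatial.transform import Rotation as R
CM={n:optics.camera_model(n) for n in("scene","top","wrist")}
def proj(n,P):
    m=CM[n];P=np.atleast_2d(P);c=P@m["view"][:3,:3].T+m["view"][:3,3]
    f=192/np.tan(np.radians(m["fov_y"]/2))
    return np.c_[m["cx"]+f*c[:,0]/-c[:,2],m["cy"]+f*-c[:,1]/-c[:,2]]
def wproj(P,obs):
    m=CM["wrist"];T=m["hand_eye"];P=np.atleast_2d(P)
    t=(P-obs["ee_pos"])@R.from_rotvec(obs["orientation"]).as_matrix()
    c=(t-T[:3,3])@T[:3,:3];v=np.c_[c[:,0],-c[:,1],-c[:,2]]
    f=192/np.radians(CM["wrist"]["fov_y"]/2) if 0 else 192/np.tan(np.radians(m["fov_y"]/2))
    rr=np.hypot(v[:,0],v[:,1]);th=np.arctan2(rr,v[:,2])
    return np.c_[m["cx"]+f*th*v[:,0]/rr,m["cy"]+f*th*v[:,1]/rr]
def box(x0,x1,y0,y1,z0,z1): return np.array([[x,y,z] for x in(x0,x1) for y in(y0,y1) for z in(z0,z1)],float)
def rz(a): return R.from_euler('z',a).as_matrix()
def lidM(P,a):
    return np.asarray(P,float)@R.from_euler('y',a).as_matrix().T+[80,0,75]
def case_parts(p):
    x,y,yaw,a=p
    L=lidM(box(-165,0,-113,113,0,12),a)
    return [q@rz(yaw).T+[x,y,0] for q in(box(-80,80,-110,110,0,75),L)]
def sil(pj,parts,S=4):
    im=np.zeros((384*S,512*S),np.uint8)
    for q in parts:
        h=cv2.convexHull(np.round((pj(q)+.5)*S).astype(np.int32)); cv2.fillConvexPoly(im,h,255)
    return cv2.resize(im,(512,384),interpolation=cv2.INTER_AREA)/255.
def fit(parts,p0,obs,steps):
    # obs: list of (projector, target mask)
    def cost(p): return sum(np.abs(sil(pj,parts(p))-m).sum()/m.sum() for pj,m in obs)
    s=np.vstack([p0]+[np.array(p0)+np.eye(len(p0))[i]*steps[i] for i in range(len(p0))])
    r=minimize(cost,p0,method="Nelder-Mead",options=dict(initial_simplex=s,maxiter=400))
    return r.x,r.fun
def biggest(m,near):
    n,l,st,c=cv2.connectedComponentsWithStats(m.astype(np.uint8))
    k=1+np.argmin(np.hypot(*(c[1:]-near).T)+1e3*(st[1:,4]<25)); return (l==k).astype(float)
E
python3 - <<'E'
from h import *
G={};O={}
for n,f,g,o in(("scene","pics/a.png",(220,180),(269,213)),("top","pics/b.png",(322,185),(233,184))):
    im=cv2.imread(f);h=cv2.cvtColor(im,cv2.COLOR_BGR2HSV)
    m=cv2.inRange(h,(55,60,20),(90,255,255)); m=cv2.morphologyEx(m,cv2.MORPH_CLOSE,np.ones((3,3)))
    G[n]=biggest(m>0,g)
    G[n]=cv2.drawContours(np.zeros((384,512),np.uint8),cv2.findContours(G[n].astype(np.uint8),0,2)[0],-1,1,-1).astype(float)
    O[n]=biggest(cv2.inRange(h,(3,150,90),(17,255,255))>0,o)
    print(n,G[n].sum(),O[n].sum(),np.argwhere(O[n]).mean(0))
P=lambda n:(lambda q:proj(n,q))
best=None
for yaw in(-.3,-.1,.1,.3):
  for a in(.75,1.15):
    r=fit(case_parts,[550,-140,yaw,a],[(P(n),G[n]) for n in G],[40,40,.15,.15])
    if best is None or r[1]<best[1]: best=r
print("case",best)
gp=lambda p:[box(-13,13,-13,13,60,155)@rz(p[2]).T+[p[0],p[1],0]]
for y in(0,.4,.8,1.2): print("gauge",fit(gp,[560,50,y],[(P(n),O[n]) for n in O],[30,30,.2]))
ov=[]
for n,f in(("scene","pics/a.png"),("top","pics/b.png")):
    im=cv2.imread(f);s=sil(P(n),case_parts(best[0]))>.5
    c=cv2.findContours(s.astype(np.uint8),0,2)[0]
    im=cv2.resize(im,None,fx=4,fy=4,interpolation=2);cv2.drawContours(im,[k*4 for k in c],-1,(0,0,255),1)
    u,v=(170,100) if n=="scene" else (210,125)
    ov.append(im[v*4:v*4+580,u*4:u*4+(400 if n=="scene" else 400)])
    if n=="top": ov[-1]=im[v*4:v*4+580,u*4:u*4+400]
cv2.imwrite("pics/c.png",np.hstack(ov))
E
```

```text
scene 3256.0 231.0 [212.70562771 269.51082251]
top 4364.0 62.0 [183.12903226 231.90322581]
case (array([ 5.61774879e+02, -1.41271196e+02, -1.22407637e-01,  1.09782829e+00]), np.float64(0.05933700565581732))
gauge (array([4.93701452e+02, 6.65410487e+01, 1.42443461e-01]), np.float64(4.6075704181966035))
gauge (array([5.26289377e+02, 1.22413101e+02, 2.23534955e-01]), np.float64(1.7793617935932924))
gauge (array([527.33837192, 123.49734993,   0.74094308]), np.float64(1.9789497030483747))
gauge (array([272.43939714,  19.07880958,   0.85242984]), np.float64(4.390711670787572))
```

View pics/c.png

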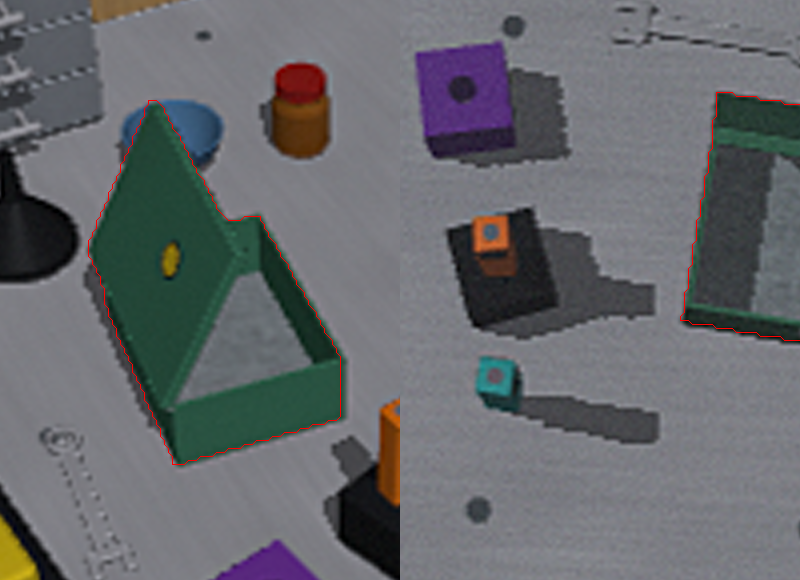

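```bash
cat >> h.py <<'E'
CASE=np.array([561.8,-141.3,-.1224,1.098])
def cworld(q,p=CASE): return np.asarray(q)@rz(p[2]).T+[p[0],p[1],0]
def delta(target,yaw):
    """shift (units 40mm) & turn (units 6deg) in current tool axes to reach target with tool y at world angle pi/2+yaw, z down"""
    o=ctrl.get_obs();M=R.from_rotvec(o["orientation"]).as_matrix()
    W=np.c_[[-np.cos(yaw),-np.sin(yaw),0],[-np.sin(yaw),np.cos(yaw),0],[0,0,-1]]
    return np.round((np.array(target)-o["ee_pos"])@M/40,2),np.round(R.from_matrix(M.T@W).as_rotvec()/np.radians(6),2)
E
python3 - <<'E'
from h import *
O={}
for n,f,o in(("scene","pics/a.png",(269,213)),("top","pics/b.png",(233,184))):
    im=cv2.imread(f);h=cv2.cvtColor(im,cv2.COLOR_BGR2HSV)
    O[n]=biggest(cv2.inRange(h,(3,140,50),(17,255,255))>0,o); print(n,O[n].sum())
P=lambda n:(lambda q:proj(n,q))
c=minimize(lambda p:((proj("top",[p[0],p[1],155])-[232.7,183.0])**2).sum(),[560,60],method="Nelder-Mead").x;print(c)
gp=lambda p:[box(-13,13,-13,13,60,155)@rz(p[2]).T+[p[0],p[1],0]]
for y in(-.3,0,.3,.6): print("gauge",fit(gp,[*c,y],[(P(n),O[n]) for n in O],[8,8,.2]))
# lid contact path: finger tip centre, offset so that near edge touches
for a in(1.098,.8,.5,.25,0): print(a,cworld(lidM([[-145,0,12]],a)))
print("spot shut",cworld(lidM([[-95,30,12]],0)))
E
```

```text
scene 249.0
top 68.0
[525.05510306 119.57518232]
gauge (array([5.25647858e+02, 1.22341517e+02, 2.65764905e-01]), np.float64(1.4847375661816817))
gauge (array([5.26300983e+02, 1.22547341e+02, 3.01718150e-01]), np.float64(1.4744437959450256))
gauge (array([5.25858187e+02, 1.22372691e+02, 3.10429016e-01]), np.float64(1.4881947629039802))
gauge (array([5.26175906e+02, 1.22161384e+02, 2.71491934e-01]), np.float64(1.4728348225659267))
1.098 [[ 586.26937622 -144.31009888  209.5577975 ]]
0.8 [[ 549.47867747 -139.78429323  187.37711369]]
0.5 [[ 520.61409139 -136.23351787  155.04769384]]
0.25 [[ 504.70690995 -134.27669688  122.50052315]]
0 [[ 497.28629961 -133.36385094   87.        ]]
spot shut [[ 550.57506102 -109.69302696   87.        ]]
```

Run:
```python
from h import *
print(proj("scene",[[525,120,155],[525,120,60]]))
c=lidM([[-145,0,12]],1.098)[0];print(c)
t=cworld([c[0]+40,0,c[2]+10]);print(t,delta([*t[:2],330],-.1224),delta(t,-.1224))
```

```text
[[269.3835157  201.95155357]
 [268.5533162  222.31076587]]
[ 24.65382461   0.         209.5577975 ]
[ 625.97011492 -149.19388292  219.5577975 ] (array([-16.08, -15.05,  -2.68]), array([ 0.  ,  0.  , -1.41])) (array([-16.08, -15.05,   0.08]), array([ 0.  ,  0.  , -1.41]))
```

```bash
python3 -m jog '[[0,0,-0.9,0,0,-0.7,0],[0,0,-0.9,0,0,-0.71,0],[0,0,-0.9,0,0,0,0]]'
python3 - <<'E'
from h import *
print(delta([626,-149.2,330],-.1224))
E
```

```text
t: 0.9
ee_pos: [166.5, 602.1, 331.8]
orientation: [-0.189, -3.136, 0.001]
ft_force: [0.7, 0.3, 0.3]
width: 67.3
grasp_force: 0.0
(array([-13.65, -17.27,   0.05]), array([-0.01, -0.  ,  0.02]))
```

```bash
python3 -m jog '[[-0.7,-0.86,0,0,0,0,0],[-0.7,-0.86,0,0,0,0,0],[-0.7,-0.86,0,0,0,0,0],[-0.7,-0.86,0,0,0,0,0],[-0.7,-0.86,0,0,0,0,0],[-0.7,-0.86,0,0,0,0,0],[-0.7,-0.86,0,0,0,0,0],[-0.7,-0.86,0,0,0,0,0],[-0.7,-0.86,0,0,0,0,0],[-0.7,-0.86,0,0,0,0,0],[-0.7,-0.86,0,0,0,0,0],[-0.7,-0.86,0,0,0,0,0],[-0.7,-0.86,0,0,0,0,0],[-0.7,-0.86,0,0,0,0,0],[-0.7,-0.86,0,0,0,0,0],[-0.7,-0.86,0,0,0,0,0],[-0.7,-0.86,0,0,0,0,0],[-0.7,-0.86,0,0,0,0,0],[-0.7,-0.86,0,0,0,0,0],[-0.4,-0.9,0,0,0,0,0]]'
python3 - <<'E'
from h import *
print(delta([626,-149.2,220],-.1224))
o=ctrl.get_obs();im=optics.get_image("wrist");cv2.imwrite("pics/w1.png",im[:,:,::-1])
E
```

```text
t: 2.9
ee_pos: [627.8, -150.6, 330.5]
orientation: [0.192, 3.135, 0.0]
ft_force: [0.1, 0.2, 0.2]
width: 0.6
grasp_force: 0.0
(array([0.05, 0.03, 2.76]), array([0.  , 0.01, 0.  ]))
```

```bash
python3 -m jog '[[0,0,0.7,0,0,0,0],[0,0,0.7,0,0,0,0],[0,0,0.7,0,0,0,0],[0,0,0.65,0,0,0,0],[0.3,0,0,0,0,0,0],[0.3,0,0,0,0,0,0],[0,0,0,0,0,0,0]]'
python3 - <<'E'
from h import *
im=[optics.get_image(n)[:,:,::-1] for n in("scene","top")]
cv2.imwrite("pics/d.png",np.hstack([cv2.resize(im[0][90:240,150:300],(400,400)),cv2.resize(im[1][100:250,240:390],(400,400))]))
E
```

```text
t: 3.65
ee_pos: [601.5, -145.8, 222.3]
orientation: [0.192, 3.135, -0.0]
ft_force: [-0.2, 0.2, -0.2]
width: 0.7
grasp_force: 0.0
```

View pics/d.png

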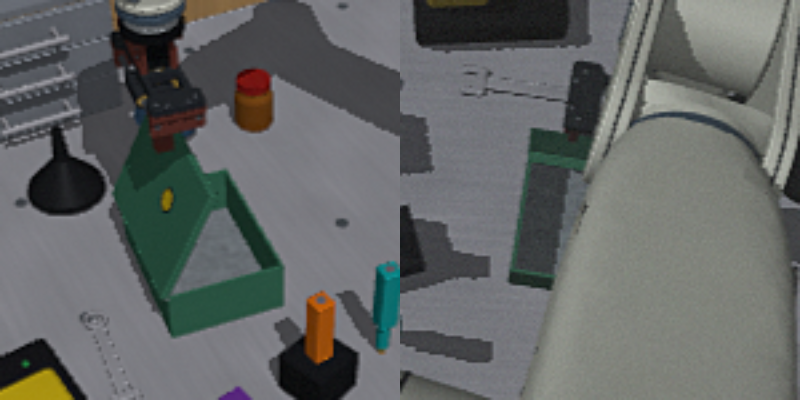

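```bash
python3 -m jog '[[0.09,0,0.1,0,0,0,0],[0.09,0,0.1,0,0,0,0],[0.17,0,0.08,0,0,0,0],[0.17,0,0.08,0,0,0,0],[0.16,0,0.1,0,0,0,0],[0.16,0,0.1,0,0,0,0]]'
```

```text
t: 4.35
ee_pos: [568.7, -141.9, 197.9]
orientation: [0.192, 3.136, -0.0]
ft_force: [1.8, -1.8, -0.4]
width: 0.5
grasp_force: 0.9
```

```bash
python3 -m jog '[[0.15,0,0.11,0,0,0,0],[0.15,0,0.11,0,0,0,0],[0.14,0,0.13,0,0,0,0],[0.14,0,0.13,0,0,0,0],[0.12,0,0.14,0,0,0,0],[0.12,0,0.14,0,0,0,0],[0.11,0,0.15,0,0,0,0],[0.11,0,0.15,0,0,0,0],[0.09,0,0.16,0,0,0,0],[0.09,0,0.16,0,0,0,0]]'
```

```text
t: 5.35
ee_pos: [520.5, -135.8, 142.5]
orientation: [-0.192, -3.136, -0.0]
ft_force: [0.4, -0.9, 0.4]
width: 0.3
grasp_force: 0.6
```

```bash
python3 -m jog '[[0.08,0,0.17,0,0,0,0],[0.08,0,0.17,0,0,0,0],[0.06,0,0.18,0,0,0,0],[0.05,0,0.15,0,0,0,0],[0.03,0,0.1,0,0,0,0],[0.03,0,0.1,0,0,0,0],[0.02,0,0.1,0,0,0,0],[0,0,0,0,0,0,0]]'
```

```text
t: 6.15
ee_pos: [506.4, -134.0, 103.7]
orientation: [-0.192, -3.135, -0.0]
ft_force: [-0.1, 1.1, 0.7]
width: 0.1
grasp_force: 0.0
```

```bash
python3 -m jog '[[0.02,0,0.08,0,0,0,0],[0.02,0,0.08,0,0,0,0],[0.02,0,0.08,0,0,0,0],[0,0,0.05,0,0,0,0],[0,0,0.04,0,0,0,0],[0,0,0,0,0,0,0]]'
```

```text
t: 6.75
ee_pos: [504.3, -133.8, 90.8]
orientation: [-0.192, -3.135, -0.0]
ft_force: [-0.4, 0.8, 0.2]
width: 0.3
grasp_force: 0.0
```

```bash
python3 -m jog '[[0,0,0.04,0,0,0,0],[0,0,0.04,0,0,0,0],[0,0,0,0,0,0,0]]'
```

```text
t: 7.05
ee_pos: [504.4, -133.9, 87.9]
orientation: [-0.192, -3.135, -0.0]
ft_force: [-0.3, 0.8, 2.5]
width: 0.8
grasp_force: 0.9
```

Run:
```python
from h import *
o=ctrl.get_obs();im=[optics.get_image(n)[:,:,::-1] for n in("scene","wrist")]
cv2.imwrite("pics/e.png",np.hstack([cv2.resize(im[0][90:240,150:300],(400,400)),cv2.resize(im[1],(400,300))[:,:] if 0 else cv2.copyMakeBorder(cv2.resize(im[1],(400,300)),0,100,0,0,0)]))
```

```text
(no output)
```

View pics/e.png

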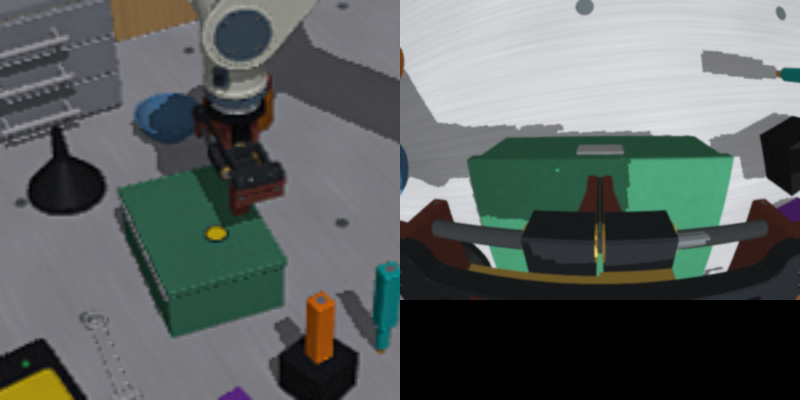

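The lid is down almost to the rim, with the yellow spot at (216,233) in the left crop. I'll press on until the force shows the stop.

```bash
python3 -m jog '[[0,0,0.03,0,0,0,0],[0,0,0.03,0,0,0,0],[0,0,0,0,0,0,0]]'
```

```text
t: 7.45
ee_pos: [504.5, -133.9, 87.6]
orientation: [-0.192, -3.136, 0.0]
ft_force: [-9.1, 2.3, 27.9]
width: 0.4
grasp_force: 13.9
```

```bash
python3 -m jog '[[0,0,0.02,0,0,0,0],[0,0,0.02,0,0,0,0],[0,0,0,0,0,0,0]]'
```

```text
t: 7.75
ee_pos: [504.5, -133.9, 87.4]
orientation: [0.192, 3.136, -0.0]
ft_force: [-14.2, 4.0, 45.5]
width: 0.5
grasp_force: 22.4
```

Force rose steeply at a height of 87.4 mm, so the lid is shut. Backing off, then over to the gauge.

```bash
python3 -m jog '[[0,0,-0.3,0,0,0,0],[0,0,-0.9,0,0,0,0],[0,0,-0.9,0,0,0,0],[0,0,-0.9,0,0,0,0],[0,0,-0.9,0,0,0,0],[0,0,0,0,0,0,0.6]]'
python3 - <<'E'
from h import *
print(delta([525,120,240],-.1224))
E
```

```text
t: 8.35
ee_pos: [507.5, -134.7, 244.7]
orientation: [0.191, 3.127, -0.003]
ft_force: [0.6, -0.3, 0.5]
width: 5.3
grasp_force: 0.0
(array([0.34, 6.37, 0.11]), array([-0.01,  0.09,  0.  ]))
```

```bash
python3 -m jog '[[0.04,0.8,0,0,0,0,0.6],[0.04,0.8,0,0,0,0,0.6],[0.04,0.8,0,0,0,0,0.6],[0.04,0.8,0,0,0,0,0.6],[0.04,0.8,0,0,0,0,0.6],[0.04,0.8,0,0,0,0,0.6],[0.05,0.8,0,0,0,0,0.6],[0.05,0.77,0,0,0,0,0.6],[0,0,0,0,0,0,0.6],[0,0,0,0,0,0,0.6]]'
python3 - <<'E'
from h import *
o=ctrl.get_obs();im=optics.get_image("wrist")
h=cv2.cvtColor(im,cv2.COLOR_RGB2HSV);m=cv2.inRange(h,(3,140,50),(17,255,255))
n,l,st,c=cv2.connectedComponentsWithStats(m);print([(s.tolist(),k.round(1).tolist()) for s,k in zip(st[1:],c[1:]) if s[4]>80])
b=box(-13,13,-13,13,60,155)+[525,120,0]
print(o["ee_pos"],wproj([[525,120,155],[525,120,60]],o).round(1))
cv2.imwrite("pics/w2.png",im[:,:,::-1])
E
```

```text
t: 9.35
ee_pos: [521.6, 120.9, 238.9]
orientation: [-0.189, -3.135, 0.001]
ft_force: [-0.2, 0.2, 0.1]
width: 52.8
grasp_force: 0.0
[([240, 164, 34, 54, 1246], [256.7, 190.2]), ([170, 226, 37, 69, 844], [187.1, 263.4]), ([305, 226, 36, 69, 789], [324.1, 263.9]), ([0, 257, 56, 47, 467], [21.8, 281.2]), ([462, 262, 50, 42, 408], [490.9, 282.7])]
[521.600807   120.86634932 238.91069041] [[254.1 203. ]
 [254.5 175.9]]
```

View pics/w2.png

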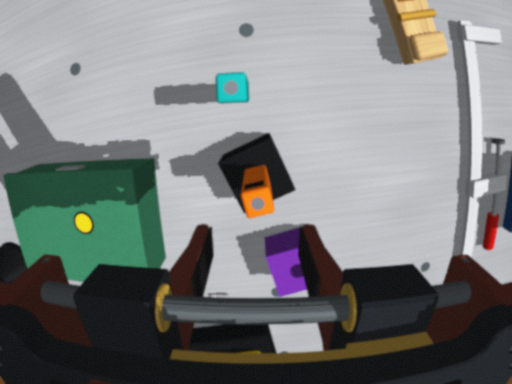

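The wrist view shows the orange gauge's top at (258,204), slightly turned, with the teal one at (232,88) and the lid spot at (84,222). I'll refine the gauge and spot positions from this picture.

Run:
```python
from h import *
o=ctrl.get_obs();im=cv2.imread("pics/w2.png");h=cv2.cvtColor(im,cv2.COLOR_BGR2HSV)
def fill(m): return cv2.drawContours(np.zeros((384,512),np.uint8),cv2.findContours(m.astype(np.uint8),0,2)[0],-1,1,-1).astype(float)
m=fill(cv2.morphologyEx(biggest(cv2.inRange(h,(3,120,25),(17,255,255))>0,(257,190)),cv2.MORPH_CLOSE,np.ones((9,9))))
W=lambda q:wproj(q,o)
gp=lambda p:[box(-13,13,-13,13,60,155)@rz(p[2]).T+[p[0],p[1],0]]
for y in(-.2,.1,.4): print("gauge",fit(gp,[526,122,y],[(W,m)],[6,6,.2]))
y=biggest(cv2.inRange(h,(22,120,90),(34,255,255))>0,(84,222));c=np.argwhere(y).mean(0)[::-1]
s=minimize(lambda p:((wproj([p[0],p[1],87.3],o)-c)**2).sum(),[550,-110],method="Nelder-Mead").x
print("spot",c,s,y.sum())
# scene view of the spot
im=optics.get_image("scene");h=cv2.cvtColor(im,cv2.COLOR_RGB2HSV)
pc=proj("scene",cworld(lidM([[-95,30,12]],0)))[0]
y=biggest(cv2.inRange(h,(20,120,90),(34,255,255))>0,pc);c=np.argwhere(y).mean(0)[::-1]
s=minimize(lambda p:((proj("scene",[p[0],p[1],87.3])-c)**2).sum(),[550,-110],method="Nelder-Mead").x
print("spot scene",pc,c,s,y.sum())
```

```text
gauge (array([5.23889565e+02, 1.22644072e+02, 1.12040518e-01]), np.float64(0.06669575449869766))
gauge (array([5.24267376e+02, 1.22084530e+02, 1.35621853e-01]), np.float64(0.06147052212658495))
gauge (array([5.24311112e+02, 1.22373540e+02, 1.37479576e-01]), np.float64(0.06023296709108458))
spot [ 83.09722222 222.47222222] [ 550.57187766 -106.72375716] 288.0
spot scene [230.17088416 177.34734156] [230.61290323 177.03225806] [ 548.58836699 -110.14119318] 31.0
```

Run:
```python
from h import *
print(delta([524.3,122.3,97],.13))
```

```text
(array([-0.06,  0.07,  3.56]), array([-0.  , -0.01, -2.41]))
```

```bash
python3 -m jog '[[-0.06,0.07,0,0,0,-0.8,0.6],[0,0,0,0,0,-0.8,0.6],[0,0,0,0,0,-0.81,0.6],[0,0,0.7,0,0,0,0.6],[0,0,0.7,0,0,0,0.6],[0,0,0.7,0,0,0,0.6],[0,0,0.7,0,0,0,0.6],[0,0,0.5,0,0,0,0.6],[0,0,0.26,0,0,0,0.6],[0,0,0,0,0,0,0.6]]'
python3 - <<'E'
from h import *
print(delta([524.3,122.3,97],.13))
im=optics.get_image("wrist");cv2.imwrite("pics/w3.png",im[:,:,::-1])
E
```

```text
t: 10.45
ee_pos: [524.0, 122.1, 96.3]
orientation: [0.202, -3.132, 0.001]
ft_force: [-0.2, -0.2, 0.3]
width: 52.5
grasp_force: 0.0
(array([-0.01,  0.  , -0.02]), array([-0.  , -0.03, -0.01]))
```

View pics/w3.png

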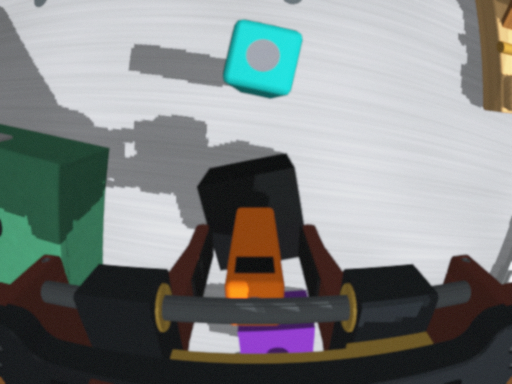

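The gauge's grip sits centred and square between the fingers at (255,270). Closing.

```bash
python3 -m jog '[[0,0,0,0,0,0,0.2],[0,0,0,0,0,0,0.1],[0,0,0,0,0,0,0],[0,0,0,0,0,0,0],[0,0,0,0,0,0,0],[0,0,0,0,0,0,0]]'
```

```text
t: 11.1
ee_pos: [525.3, 123.3, 98.2]
orientation: [-0.205, 3.134, 0.0]
ft_force: [-0.5, -1.8, 5.6]
width: 25.7
grasp_force: 30.0
```

```bash
python3 -m jog '[[0,0,0,0,0,0,0],[0,0,0,0,0,0,0]]'; python3 -m jog '[[0,0,-0.05,0,0,0,0],[0,0,-0.1,0,0,0,0],[0,0,0,0,0,0,0]]';  python3 -m jog '[[0,0,-0.3,0,0,0,0],[0,0,-0.6,0,0,0,0],[0,0,-0.8,0,0,0,0],[0,0,-0.8,0,0,0,0],[0,0,-0.5,0,0,0,0],[0,0,0,0,0,0,0],[0,0,0,0,0,0,0]]'
```

```text
t: 11.3
ee_pos: [525.3, 123.3, 98.2]
orientation: [-0.205, 3.134, 0.0]
ft_force: [-0.7, -0.9, 7.2]
width: 25.9
grasp_force: 30.0
t: 11.6
ee_pos: [524.9, 123.2, 103.8]
orientation: [-0.204, 3.135, 0.0]
ft_force: [0.1, -0.1, -1.5]
width: 25.9
grasp_force: 30.0
t: 12.3
ee_pos: [524.6, 123.1, 223.5]
orientation: [-0.204, 3.135, 0.0]
ft_force: [-0.3, -0.5, -2.6]
width: 25.7
grasp_force: 30.0
```

Run:
```python
from h import *
print(delta([550,-45,223],.13))
```

```text
(array([-0.08, -4.25,  0.01]), array([0., 0., 0.]))
```

```bash
python3 -m jog '[[0,-0.3,0,0,0,0,0],[0,-0.6,0,0,0,0,0],[0,-0.7,0,0,0,0,0],[0,-0.7,0,0,0,0,0],[0,-0.7,0,0,0,0,0],[-0.04,-0.7,0,0,0,0,0],[-0.04,-0.4,0,0,0,0,0],[0,-0.15,0,0,0,0,0],[0,0,0,0,0,0,0],[0,0,0,0,0,0,0]]'
python3 - <<'E'
from h import *
o=ctrl.get_obs();im=optics.get_image("wrist");cv2.imwrite("pics/w4.png",im[:,:,::-1]);h=cv2.cvtColor(im,cv2.COLOR_RGB2HSV)
pc=wproj([550,-109,87.3],o)[0]
y=biggest(cv2.inRange(h,(22,110,90),(34,255,255))>0,pc);c=np.argwhere(y).mean(0)[::-1]
s=minimize(lambda p:((wproj([p[0],p[1],87.3],o)-c)**2).sum(),[550,-110],method="Nelder-Mead").x
print("spot",pc,c,s,y.sum())
print(delta([*s,223],.13))
# where's the gauge axis seen (offset from TCP)?
print("nose pred",wproj(o["ee_pos"]+[[0,0,-93.2],[0,0,-38.2],[0,0,56]],o))
E
```

```text
t: 13.3
ee_pos: [549.7, -44.3, 223.1]
orientation: [0.205, -3.134, -0.001]
ft_force: [-0.0, -0.0, -2.1]
width: 25.7
grasp_force: 30.0
spot [192.73435675 175.2784686 ] [194.20722433 176.85741445] [ 551.49689044 -107.31197266] 526.0
(array([ 0.16, -1.57,  0.01]), array([ 0.  , -0.01,  0.01]))
nose pred [[254.43246703 195.55770234]
 [254.2253179  219.36069448]
 [253.53623237 302.29261495]]
```

View pics/w4.png

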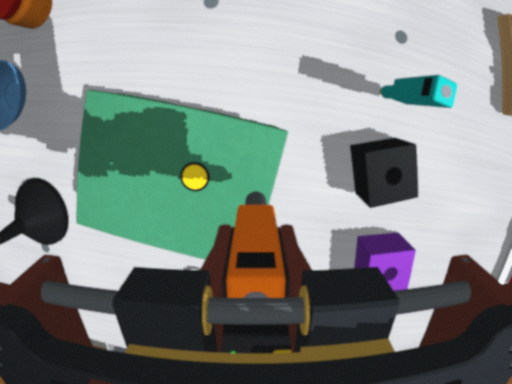

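The wrist view shows the gauge held upright with its sleeve end at (256,198), and the spot at (194,177).

```bash
python3 -m jog '[[0.02,-0.2,0,0,0,0,0],[0.04,-0.4,0,0,0,0,0],[0.04,-0.45,0,0,0,0,0],[0.04,-0.35,0,0,0,0,0],[0.03,-0.17,0,0,0,0,0],[0,0,0.3,0,0,0,0],[0,0,0.4,0,0,0,0],[0,0,0.2,0,0,0,0],[0,0,0,0,0,0,0],[0,0,0,0,0,0,0]]'
python3 - <<'E'
from h import *
print(delta([551,-108,176],.13), R.from_rotvec(ctrl.get_obs()["orientation"]).as_matrix()[:,2])
im=optics.get_image("scene");o=ctrl.get_obs();w=optics.get_image("wrist")
a=cv2.resize(im[120:220,170:290],None,fx=4,fy=4,interpolation=cv2.INTER_CUBIC)
b=cv2.resize(w[110:310,180:340],None,fx=2,fy=2)
cv2.imwrite("pics/f.png",np.hstack([a,b])[:,:,::-1])
E
```

```text
t: 14.35
ee_pos: [551.5, -107.8, 187.3]
orientation: [0.205, -3.134, -0.0]
ft_force: [-0.1, -0.1, -1.6]
width: 25.9
grasp_force: 30.0
(array([ 0.01, -0.  ,  0.28]), array([ 0.  , -0.  ,  0.01])) [-4.40484639e-04  1.22873035e-04 -9.99999895e-01]
```

View pics/f.png

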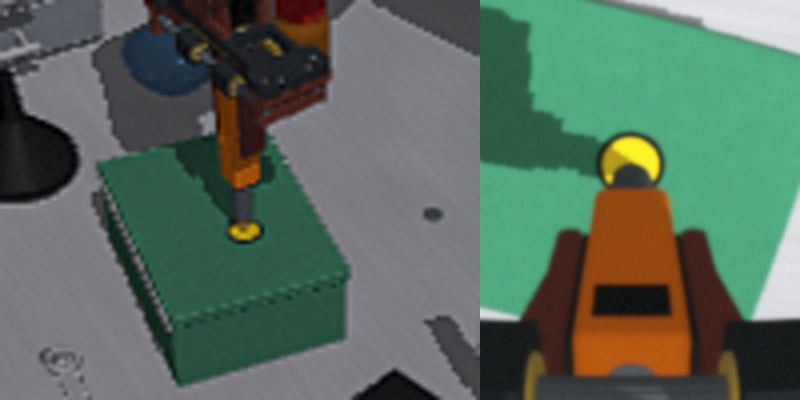

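The nose is centred above the yellow spot: (244,231) in the left view and (630,165) in the right. Descending.

```bash
python3 -m jog '[[0,0,0.05,0,0,0,0],[0,0,0.05,0,0,0,0],[0,0,0.05,0,0,0,0],[0,0,0,0,0,0,0],[0,0,0,0,0,0,0]]'; python3 -m jog '[[0,0,0.05,0,0,0,0],[0,0,0,0,0,0,0],[0,0,0,0,0,0,0]]';python3 -m jog '[[0,0,0.05,0,0,0,0],[0,0,0,0,0,0,0],[0,0,0,0,0,0,0]]'
```

```text
t: 14.95
ee_pos: [551.4, -108.1, 181.4]
orientation: [0.204, -3.135, -0.0]
ft_force: [-1.5, 0.1, -1.2]
width: 26.1
grasp_force: 30.0
t: 15.25
ee_pos: [551.7, -108.2, 179.6]
orientation: [-0.204, 3.135, -0.0]
ft_force: [-0.4, 0.5, 0.0]
width: 26.0
grasp_force: 30.0
t: 15.55
ee_pos: [551.7, -108.2, 177.6]
orientation: [-0.204, 3.135, -0.0]
ft_force: [0.6, -0.1, 0.3]
width: 25.7
grasp_force: 30.0
```

```bash
python3 -m jog '[[0,0,0.05,0,0,0,0],[0,0,0,0,0,0,0],[0,0,0,0,0,0,0]]'
python3 - <<'E'
from h import *
from subprocess import *
f=[]
for i in range(8):
    optics.get_image("top");o=ctrl.get_obs();f.append([*o["ft_force"],*o["ee_pos"]])
print(np.mean(f,0).round(2),np.std(f,0).round(2),o["t"])
w=optics.get_image("wrist");s=optics.get_image("scene")
a=cv2.resize(s[120:220,170:290],None,fx=4,fy=4,interpolation=cv2.INTER_CUBIC)
cv2.imwrite("pics/g.png",np.hstack([a,cv2.resize(w[110:310,180:340],None,fx=2,fy=2)])[:,:,::-1])
E
```

```text
t: 15.85
ee_pos: [551.7, -108.2, 175.6]
orientation: [-0.204, 3.135, -0.0]
ft_force: [0.2, -0.3, 0.8]
width: 25.8
grasp_force: 30.0
[   1.     -0.57    1.22  551.68 -108.19  175.59] [0.32 0.41 0.44 0.02 0.02 0.02] 16.25
```

View pics/g.png

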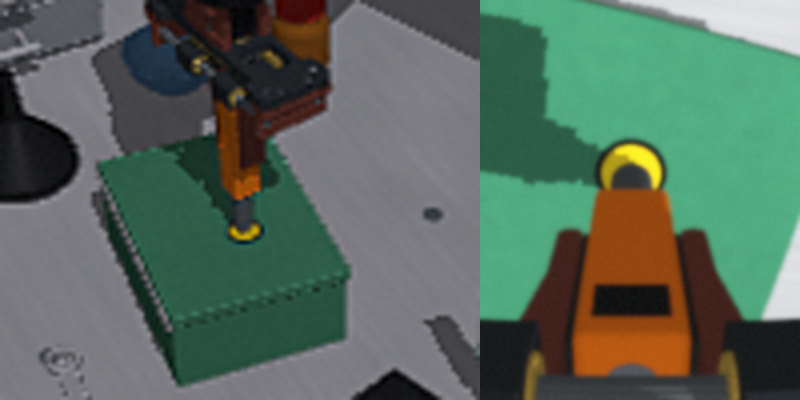

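The nose is on the spot. Geometry gives about 4.9 mm of travel and the force is about 3.1 N, so they agree on half way.

```bash
python3 -c "
from workcell import ctrl
print(ctrl.close_job())"
```

```text
the job is handed in; nothing more can be done
None
```

The job is handed in: the lid is fully shut, and the gauge is still held upright on the yellow spot with its nose about 5 mm in (about 3 N); one slip was that checking the lid was shut pressed the closed fingertips on it to about 45 N before I backed off, against the 40 N limit for the arm or gripper body.

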